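Nest the sample beakers in the tray

TASK

Clear the blood-sampling table: nest the four open white beakers into one straight stack standing upright in the empty end of the blue tray, the tallest at the bottom and each next shorter one fully home in the one below, so that the shortest ends on top. Do not tip a beaker over, and leave the spray bottle, the tube rack, the gel bottle and the lidded tub where they are.

Things in the scene. Friction and masses are not known exactly. Their poses are not given: they have to be found in the camera images.
- beaker_a: tallest of four plain white plastic stacking beakers, 84 mm tall, open, upright, ~90 g. Collar: top 28 mm, straight, 66 mm across, 2.5 mm wall; at its foot a flat shoulder; below, a cone from 55 mm to 33 mm across at the foot. Fully home, the upper one's shoulder rests on the lower rim, its foot about 42 mm above the lower foot, collar exposed. Origin: centre of underside, z up
- beaker_b: second tallest of four plain white plastic stacking beakers, 70 mm tall, open, upright, ~90 g. Collar: top 28 mm, straight, 66 mm across, 2.5 mm wall; at its foot a flat shoulder; below, a cone from 55 mm to 38 mm across at the foot. Fully home, the upper one's shoulder rests on the lower rim, its foot about 42 mm above the lower foot, collar exposed. Origin: centre of underside, z up
- beaker_c: second shortest of four plain white plastic stacking beakers, 56 mm tall, open, upright, ~90 g. Collar: top 28 mm, straight, 66 mm across, 2.5 mm wall; at its foot a flat shoulder; below, a cone from 55 mm to 44 mm across at the foot. Fully home, the upper one's shoulder rests on the lower rim, its foot about 42 mm above the lower foot, collar exposed. Origin: centre of underside, z up
- beaker_d: shortest of four plain white plastic stacking beakers, 42 mm tall, open, upright, ~90 g. Collar: top 28 mm, straight, 66 mm across, 2.5 mm wall; at its foot a flat shoulder; below, a cone from 55 mm to 49 mm across at the foot. Fully home, the upper one's shoulder rests on the lower rim, its foot about 42 mm above the lower foot, collar exposed. Origin: centre of underside, z up
- tray: open blue plastic tray fixed at any yaw, 120 mm (x) by 190 mm (y, its length), walls 45 mm high, walls and floor 4 mm thick. A partition at its middle splits it: the +y end is empty, the -y end is filled with two cartons standing up to 104 mm above the table, from y = -8 to -84 mm. Origin: centre of underside
- bay (a point): centre of the floor of the tray's empty end (4 mm above the table); the free floor measures 112 mm along the tray's x by 90 mm along its y; axes as the tray's
- spray: bystander: upright white spray bottle, 52 mm diameter, 156 mm tall with its head (head reaches 23 mm to its -x); origin at the centre of the underside, z up
- rack: bystander: steel rack of capped sample tubes, 50 mm (x) by 100 mm (y), 86 mm tall; origin at the centre of the underside, z up
- tub: bystander: closed white tub with a lid of 72 mm diameter, 62 mm tall, round like the beakers but shut; origin at the centre of the underside, z up
- gel: bystander: small clear bottle of hand gel with a white cap, 36 mm diameter, 104 mm tall; origin at the centre of the underside, z up

How it is judged:
By the outcome, as a careful person would: the job done as asked, in the order asked, and still so for the second after the job is handed in, with the robot touching nothing.
It also fails if it takes over 72 s, if anything falls off the work surface, if the arm or the gripper's body presses on something with over 40 N, if the wrist force passes 120 N, or if a joint passes its speed limit or range.

ROBOT

A 6-joint arm with a two-finger parallel gripper is mounted at the origin on the work surface. World frame = base frame: x ahead of the robot, y to its left, z up, the work surface at z = 0. Lengths are in mm, angles in rad, forces in N, time in s.
With the tool pointing down it reaches from about 275 to 750 mm from the base axis. Payload 10.2 kg.
Tool frame: the origin (TCP) lies at the very end of the fingers, on their centre line; the grasp point (between the pads) lies 19 mm behind it; z points along the fingers, y is the direction in which the jaws open and shut (so a half turn about z gives the same grasp; the last joint's range is limited). The gripper opens to 85 mm and grips with 20 to 120 N. Pads are 22 mm wide; open, the fingers measure 114 mm over their backs; the gripper's body (76 mm by 85 mm) begins 54 mm behind the grasp point. The pads swing forward as they close: fully open they stand 13 mm farther back than shut.
Start: joints at [0.93, 0.313, 1.498, -0, 1.331, -0.223], TCP at [213.032, 479.842, 231.294] pointing down, gripper open.
Joint ranges: [-2.94, 2.94], [-0.97, 2.17], [0.19, 2.56], [-1.23, 4.37], [0.02, 3.11], [-2.88, 2.88]. Speed limits (rad/s): [2.39, 2.39, 3.01, 3.14, 3.14, 3.14].

INTERFACE

Orientations are given as a unit quaternion [w, x, y, z].
In Python, from rig import * gives the robot as it stands. The module is installed in compiled form; this text tells all that it offers.
- The arm moves only by the shell command python3 -m crank 'ROWS' [FORCE]. ROWS is a JSON object of lists of equal length, an entry for each row: "dp": the shift along the world's x, y, z in cm, a list of three; "delta_rot": the turn, a rotation vector about the world's x, y, z in degrees, a list of three; "claw": the closure in counts, from 0 (fully open) to 255 (shut). A call has 1 to 10 rows; each row shifts and turns the commanded pose from where the row before left it; what a row does not reach is not made up. A row lasts 1/10 s, in which the tool goes at most 50 mm and 8.59 degrees, less where a joint would pass 70% of its speed; a pose out of reach is approached as far as the arm can. A call is refused whole if a number of a shift passes 5 or a number of a turn 8.59, either way. A call with a gripper value outside its range is refused whole. The fingers move at their own pace and stop on an object; FORCE is the grip in N (left out, the last holds). Time passes only in rows, so rows that do not move let the fingers close. It gives the time, the measured TCP pose, the force and the opening at its end, in the units of the state.
- sense(): the state, without advancing time (a new reading comes with each control period).
- capture(name): name is "scene" or "top"; returns (picture, depth): 400x640x3 uint8, red, green, blue; 400x640 float32, mm along the optical axis (not along the pixel's ray), 0 where there is no reading.
- camera_model(name): a dict with "fx", "fy", "cx", "cy" (pixels), "dist_coeffs" ([k1, k2, p1, p2, k3] as OpenCV has them; the pictures are not rectified), "cam_to_world" (4x4, takes a point from camera to world coordinates). Camera axes: x right, y up, looking along -z (the intrinsics and any distortion apply to the point x, -y, -z); pixel columns grow to the right and rows downward; lengths in mm; the calibration is good to about 2 mm. A picture is of the moment at which its call begins. camera_model takes no time and is no camera call.
- finish_job(): hands the job in, once; it reports no verdict.
Trained networks look in the newest picture that a camera, given by its name, has taken for a name from the list of things; names that differ only in an ending like _2 or _b are one class to them, and where a whole thing is asked for, a point or a joint stands for the part that bears it (a point fixed in the world has none). Each returns a list of dicts, best first, with "p" (0 to 1); they miss things now and then, are a little off and sometimes report something else, mostly with a low value. They report only what shows in the picture. A call takes as long as a camera call.
- boxes_of(camera, target): "centre" ([column, row] in pixels, amid what is visible of it).
- masks_of(camera, target): "region" (400x640 bool, what is visible of it) and "centre" ([column, row] in pixels, amid what is visible of it).
- pinpoint(camera, target): "centre" ([column, row] in pixels: a listed point, or the origin of a listed thing).
The state is a dict: "time_s": time; "joints": joint angles; "dq": joint speeds; "tau": joint torques, N m; "eef_pos": TCP position; "ee_rot": TCP orientation; "force": force on the tool from outside, world axes, zero at the start; "wrist_torque": the same for the moment, N m; "grip_width": opening from 0.0 (shut) to 1.0 (fully open).
Only numpy, scipy, OpenCV 4.12 (cv2) and the standard library are available. Lean on these libraries where they do the work, as an engineer would, in place of code of your own. Each camera call takes 0.05 s, during which the arm holds its last target.

## Working session

There is one attempt and no reset: what is moved stays moved. The work goes in short steps, Python scripts to look and compute and a shell command to move; the robot and the scene stay as the last step left them, time stands still between calls to the robot, and variables do not carry over. Pictures are saved under pics/ and viewed, and the job is handed in when it is done.

```bash
mkdir -p pics; cat > h.py <<'E'
from rig import *
import numpy as np, cv2
def toworld(cam,depth=None,uv=None):
    m=camera_model(cam);K=np.array([[m['fx'],0,m['cx']],[0,m['fy'],m['cy']],[0,0,1.]])
    uv=np.asarray(uv,float).reshape(-1,1,2)
    n=cv2.undistortPoints(uv,K,np.array(m['dist_coeffs'])).reshape(-1,2)
    return n,np.array(m['cam_to_world'])
def pts(cam,uv,d):
    n,T=toworld(cam,uv=uv); d=np.asarray(d,float).reshape(-1)
    P=np.c_[n[:,0]*d,-n[:,1]*d,-d,np.ones(len(d))]
    return (P@T.T)[:,:3]
def cloud(cam,depth):
    v,u=np.mgrid[0:400,0:640]
    P=pts(cam,np.c_[u.ravel(),v.ravel()],depth.ravel()).reshape(400,640,3)
    P[depth<=0]=np.nan
    return P
def save(img,name): cv2.imwrite('pics/'+name,img[:,:,::-1])
E
python3 - <<'E'
from h import *
for c in("scene","top"):
    im,d=capture(c);save(im,c+'0.png');np.save(c+'0.npy',d)
    m=camera_model(c);print(c,m['fx'],m['cam_to_world'])
print(sense())
E
```

```text
scene 502.0015056206049 [[-4.19674323e-01 -7.27131780e-01  5.43279705e-01  1.16539826e+03]
 [ 9.07586404e-01 -3.44516404e-01  2.39990346e-01  2.93091312e+02]
 [ 1.26641627e-02  5.93791060e-01  8.04519606e-01  9.74424427e+02]
 [ 0.00000000e+00  0.00000000e+00  0.00000000e+00  1.00000000e+00]]
top 459.68633616874416 [[-2.49138812e-02  9.87943207e-01 -1.52798948e-01  3.89398012e+02]
 [-9.99689275e-01 -2.47445721e-02  3.00988954e-03  1.33495861e+01]
 [-8.07344671e-04  1.52826458e-01  9.88252712e-01  1.08126888e+03]
 [ 0.00000000e+00  0.00000000e+00  0.00000000e+00  1.00000000e+00]]
{'time_s': 0.1, 'joints': array([ 9.29614590e-01,  3.13412035e-01,  1.49833443e+00, -1.33925035e-06,
        1.33097548e+00, -2.23397118e-01]), 'dq': array([ 0.00094212,  0.00118998, -0.00446877,  0.00096619, -0.00026023,
       -0.00114788]), 'tau': array([ 2.23851297e-03, -4.12903655e+01, -2.60141855e+01, -2.20162487e-04,
        3.04335968e-03,  2.04188768e-05]), 'eef_pos': array([212.89100241, 479.66511009, 230.79313303]), 'ee_rot': array([-2.35968348e-04,  2.07376228e-01,  9.78261101e-01, -5.12976200e-04]), 'force': array([-0.11876645, -0.20379452,  0.11408997]), 'wrist_torque': array([-0.03523267, -0.00214499, -0.03583848]), 'grip_width': 0.9988595275130827}
```

View pics/scene0.png

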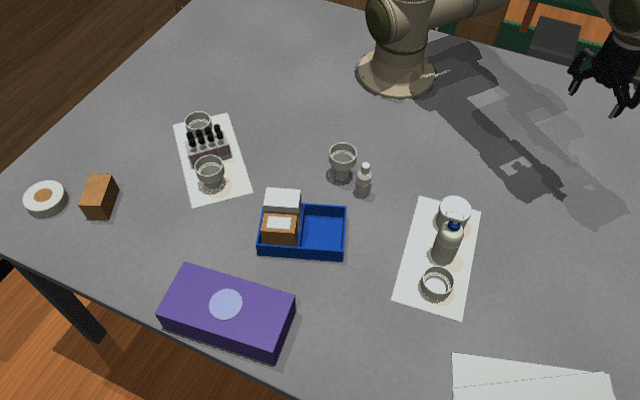

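View pics/top0.png

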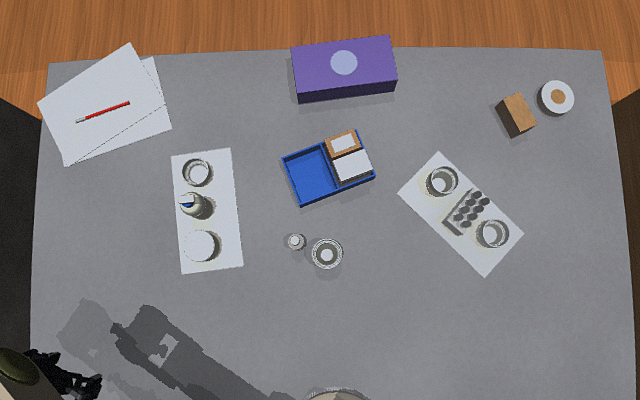

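```bash
python3 - <<'E'
from h import *
d=np.load('top0.npy');P=cloud('top',d)
for t in('beaker_a','tub','tray','spray','rack','gel'):
    for r in masks_of('top',t):
        m=r['region'];Q=P[m];Q=Q[~np.isnan(Q[:,0])]
        print(t,round(r['p'],2),np.round(r['centre']),m.sum(),'zmax',np.percentile(Q[:,2],95).round(), 'min',np.percentile(Q,2,axis=0).round(),'max',np.percentile(Q,98,axis=0).round())
print(pinpoint('top','bay'),pinpoint('top','tray'))
print(sense()['time_s'])
E
```

```text
beaker_a 0.97 [495. 232.] 668 zmax 55.0 min [ 433. -408.   -0.] max [ 491. -345.   57.]
beaker_a 0.9 [445. 180.] 702 zmax 70.0 min [ 555. -292.   -0.] max [ 617. -230.   71.]
beaker_a 0.73 [324. 252.] 674 zmax 83.0 min [399. -17.   0.] max [456.  39.  84.]
beaker_a 0.63 [196. 169.] 695 zmax 41.0 min [595. 282.  -1.] max [657. 347.  43.]
tub 0.56 [200. 246.] 943 zmax 64.0 min [418. 262.  -1.] max [483. 332.  64.]
tray 0.89 [328. 167.] 4471 zmax 104.0 min [554. -88.  -0.] max [691.  96. 105.]
tray 0.29 [469. 212.] 1209 zmax 87.0 min [ 466. -353.    0.] max [ 563. -269.   88.]
spray 0.77 [197. 202.] 687 zmax 155.0 min [516. 279.   6.] max [564. 321. 156.]
spray 0.28 [327. 166.] 4487 zmax 104.0 min [554. -89.  -0.] max [690.  98. 105.]
rack 0.59 [466. 212.] 1212 zmax 87.0 min [ 467. -354.    0.] max [ 561. -269.   88.]
gel 0.62 [297. 242.] 240 zmax 104.0 min [438.  60.  -0.] max [471.  94. 105.]
[{'centre': [309.3, 175.8], 'p': 0.68}] [{'centre': [328.2, 170.9], 'p': 0.78}]
0.5
```

The top view shows the four open beakers, told apart by height: a (324,252), b (445,180), c (495,232) and d (196,169). The tray's empty end is at about (309,176). The gel bottle, rack and spray bottle stand next to the beakers. Next I fit precise positions.

```bash
cat > fit.py <<'E'
from h import *
from scipy.optimize import least_squares
def rim(P,xy,H,rad=45):
    m=(np.hypot(P[...,0]-xy[0],P[...,1]-xy[1])<rad)&(abs(P[...,2]-H)<4)
    Q=P[m]
    f=lambda c:np.clip(abs(np.hypot(Q[:,0]-c[0],Q[:,1]-c[1])-31.75)-1.25,0,None)
    r=least_squares(f,Q[:,:2].mean(0),loss='soft_l1')
    return r.x.round(1),len(Q),np.median(Q[:,2]).round(1),round(float(np.mean(r.fun)),2)
def tray(P,x0=(620,5,.3)):
    m=(np.hypot(P[...,0]-620,P[...,1]-5)<130)&(P[...,2]>40)&(P[...,2]<50)
    Q=P[m][:,:2]
    return Q
E
python3 - <<'E'
from fit import *
B=dict(a=((427,11),84),b=((586,-261),70),c=((462,-377),56),d=((627,314),42))
for c in('top','scene'):
    P=cloud(c,np.load(c+'0.npy'))
    for k,(xy,H) in B.items():
        try: print(c,k,rim(P,xy,H))
        except Exception as e: print(c,k,e)
    Q=tray(P)
    print(c,len(Q),cv2.minAreaRect(Q.astype(np.float32)))
    # rect fit: rim points z 43..47 near perimeter of 116x186 rect
    def f(p):
        ca,sa=np.cos(p[2]),np.sin(p[2]);D=Q-p[:2];x=D@[ca,sa];y=D@[-sa,ca]
        dx=abs(abs(x)-58);dy=abs(abs(y)-93)
        return np.minimum(dx,dy)
    best=None
    for yaw in np.radians(np.arange(-90,90,10)):
        r=least_squares(f,[Q[:,0].mean(),Q[:,1].mean(),yaw],loss='soft_l1')
        if best is None or r.cost<best.cost:best=r
    print('tray',best.x,np.degrees(best.x[2]),best.cost/len(Q))
    for n,xy,R in(('rack',(515,-312),70),('gel',(455,77),30),('spray',(540,300),45)):
        m=(np.hypot(P[...,0]-xy[0],P[...,1]-xy[1])<R)&(P[...,2]>30 if n!='rack' else P[...,2]>72)
        print(n,cv2.minAreaRect(P[m][:,:2].astype(np.float32)))
n=[pinpoint]
R=__import__('scipy.spatial.transform',fromlist=['Rotation']).Rotation
s=sense();q=s['ee_rot'];print(R.from_quat([q[1],q[2],q[3],q[0]]).as_matrix().round(3))
E
```

```text
top a (array([426. ,  10.1]), 105, np.float64(82.9), 0.02)
top b (array([ 586.2, -261.3]), 106, np.float64(69.3), 0.13)
top c (array([ 461.8, -376.5]), 102, np.float64(54.9), 0.26)
top d (array([626.3, 314. ]), 98, np.float64(40.4), 0.26)
top 528 ((628.024658203125, 1.4522247314453125), (120.85679626464844, 190.95028686523438), 20.18390655517578)
tray [6.27942695e+02 1.66015000e+00 3.56609893e-01] 20.432241813714256 6.481105997053633
rack ((529.3590698242188, -300.2240905761719), (81.96495056152344, 84.24412536621094), 48.18806838989258)
gel ((453.778564453125, 77.27510070800781), (34.53803634643555, 33.95498275756836), 88.87883758544922)
spray ((539.0404052734375, 300.8304443359375), (44.525177001953125, 52.854713439941406), 63.96589660644531)
scene a (array([425.8,  12.2]), 116, np.float64(83.5), 0.28)
scene b (array([ 585.7, -260.6]), 138, np.float64(68.9), 0.32)
scene c (array([ 462.4, -376.6]), 95, np.float64(55.1), 0.43)
scene d (array([627. , 316.2]), 145, np.float64(40.7), 0.18)
scene 666 ((627.7611083984375, 4.134185791015625), (124.90373229980469, 190.41015625), 20.172019958496094)
tray [6.27483907e+02 4.56911513e+00 3.33855484e-01] 19.128510177947962 6.000814259678023
rack ((527.6781005859375, -300.74664306640625), (81.67694091796875, 84.34436798095703), 48.222679138183594)
gel ((457.83709716796875, 80.77056121826172), (31.956247329711914, 35.94553756713867), 13.707409858703613)
spray ((548.366943359375, 306.8150634765625), (51.65291976928711, 44.70166015625), 86.48047637939453)
[[-0.914  0.406 -0.   ]
 [ 0.406  0.914 -0.   ]
 [ 0.    -0.    -1.   ]]
```

```bash
python3 -m crank '{"dp":[[1.6,-3.6,0],[1.6,-3.6,0],[1.6,-3.6,0],[1.6,-3.6,0],[1.6,-3.6,0],[1.6,-3.6,0],[1.6,-3.6,0],[1.6,-3.6,0],[1.6,-3.6,0],[1.6,-3.6,0]],"delta_rot":[[0,0,-4.6],[0,0,-4.6],[0,0,-4.6],[0,0,-4.6],[0,0,-4.6],[0,0,-4.6],[0,0,-4.6],[0,0,-4.6],[0,0,-4.6],[0,0,-4.6]],"claw":[0,0,0,0,0,0,0,0,0,0]}' 60
python3 -m crank '{"dp":[[1.8,-3.6,0],[1.8,-3.6,0],[1.73,-3.65,0],[0,0,-3],[0,0,-3],[0,0,0]],"delta_rot":[[0,0,0],[0,0,0],[0,0,0],[0,0,0],[0,0,0],[0,0,0]],"claw":[0,0,0,0,0,0]}'
cat >> h.py <<'E'
def tool():
    from scipy.spatial.transform import Rotation as R
    s=sense();q=s['ee_rot'];M=R.from_quat([q[1],q[2],q[3],q[0]]).as_matrix()
    print('t',s['time_s'],'pos',s['eef_pos'].round(1),'yaw',np.degrees(np.arctan2(M[1,1],M[0,1])).round(2),'zaxis',M[:,2].round(3),'F',s['force'].round(1),'w',round(s['grip_width'],3),'j',s['joints'].round(2))
E
python3 -c "
from h import *
tool()"
```

```text
time_s: 1.5
eef_pos: [373.4, 118.3, 231.5]
ee_rot: [0.0, 0.575, 0.818, 0.0]
force: [1.5, -0.0, 0.2]
grip_width: 0.994
time_s: 2.1
eef_pos: [424.6, 11.5, 168.7]
ee_rot: [-0.003, 0.573, 0.819, -0.001]
force: [-0.4, -0.6, -0.5]
grip_width: 0.999
t 2.1 pos [424.6  11.5 168.7] yaw 20.03 zaxis [-0.006  0.002 -1.   ] F [-0.4 -0.6 -0.5] w 0.999 j [-0.25  0.16  1.87 -0.    1.12 -0.6 ]
```

```bash
python3 -m crank '{"dp":[[0,0,-4],[0,0,-4],[0,0,-3],[0,0,-0.9],[0,0,0],[0,0,0],[0,0,0],[0,0,0]],"delta_rot":[[0,0,0],[0,0,0],[0,0,0],[0,0,0],[0,0,0],[0,0,0],[0,0,0],[0,0,0]],"claw":[0,0,0,0,0,120,140,140]}' 40
python3 -m crank '{"dp":[[0,0,0],[0,0,0],[0,0,0],[0,0,0]],"delta_rot":[[0,0,0],[0,0,0],[0,0,0],[0,0,0]],"claw":[140,140,140,140]}' 40
python3 -c "
from h import *
tool()
im,d=capture('scene');save(im,'s1.png')"
```

```text
time_s: 2.9
eef_pos: [427.5, 11.0, 54.5]
ee_rot: [0.002, 0.573, 0.82, 0.0]
force: [-2.4, -0.5, 10.3]
grip_width: 0.764
time_s: 3.3
eef_pos: [427.5, 11.0, 54.5]
ee_rot: [0.002, 0.573, 0.82, 0.0]
force: [-1.9, -0.8, 10.8]
grip_width: 0.769
t 3.3 pos [427.5  11.   54.5] yaw 20.08 zaxis [ 0.003 -0.001 -1.   ] F [-1.9 -0.8 10.8] w 0.769 j [-0.25  0.35  1.99 -0.    0.8  -0.6 ]
```

View pics/s1.png

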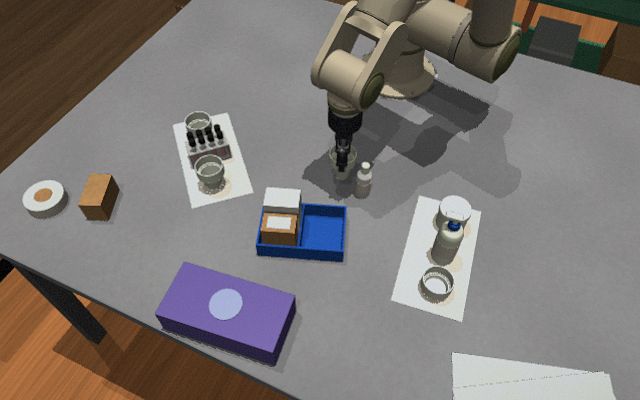

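```bash
python3 -m crank '{"dp":[[0,0,1],[0,0,3],[0,0,4],[2,0.35,1],[4,0.75,0],[4,0.75,0],[4,0.75,0],[3,0.6,0],[1.5,0.3,0],[0,0,0]],"delta_rot":[[0,0,0],[0,0,0],[0,0,0],[0,0,0],[0,0,0],[0,0,0],[0,0,0],[0,0,0],[0,0,0],[0,0,0]],"claw":[140,140,140,140,140,140,140,140,140,140]}' 40
python3 -m crank '{"dp":[[0,0,0],[0,0,0]],"delta_rot":[[0,0,0],[0,0,0]],"claw":[140,140]}'
python3 -c "
from h import *
tool()
im,d=capture('scene');save(im,'s2.png')"
```

```text
time_s: 4.35
eef_pos: [612.5, 46.7, 143.2]
ee_rot: [0.001, 0.573, 0.82, 0.0]
force: [0.2, 0.5, -1.3]
grip_width: 0.765
time_s: 4.55
eef_pos: [610.6, 46.2, 143.1]
ee_rot: [0.0, 0.573, 0.819, 0.0]
force: [-0.4, -0.0, -1.2]
grip_width: 0.762
t 4.55 pos [610.6  46.2 143.1] yaw 20.05 zaxis [ 0. -0. -1.] F [-0.4 -0.  -1.2] w 0.762 j [-0.12  0.58  1.34 -0.    1.23 -0.47]
```

View pics/s2.png

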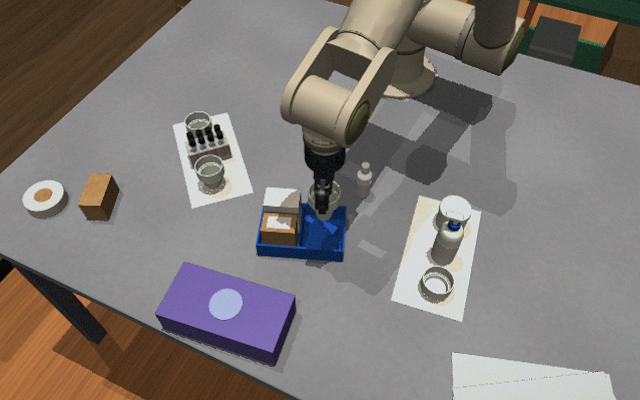

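```bash
python3 -m crank '{"dp":[[0.1,0,-3],[0,0,-3],[0,0,-1.5],[0,0,-0.5],[0,0,-0.2],[0,0,-0.2],[0,0,0]],"delta_rot":[[0,0,0],[0,0,0],[0,0,0],[0,0,0],[0,0,0],[0,0,0],[0,0,0]],"claw":[140,140,140,140,140,140,140]}' 40
python3 -c "
from h import *
tool()"
```

```text
time_s: 5.3
eef_pos: [612.7, 46.3, 59.2]
ee_rot: [0.001, 0.573, 0.819, 0.0]
force: [0.2, -0.1, -0.8]
grip_width: 0.761
t 5.3 pos [612.7  46.3  59.2] yaw 20.06 zaxis [ 0.001 -0.    -1.   ] F [ 0.2 -0.1 -0.8] w 0.761 j [-0.11  0.68  1.4  -0.    1.06 -0.47]
```

```bash
python3 -m crank '{"dp":[[0,0,-0.1],[0,0,-0.1],[0,0,-0.1],[0,0,0]],"delta_rot":[[0,0,0],[0,0,0],[0,0,0],[0,0,0]],"claw":[140,140,140,140]}' 40
python3 -c "
from h import *
tool()"
```

```text
time_s: 5.7
eef_pos: [613.0, 46.1, 58.5]
ee_rot: [0.001, 0.573, 0.82, 0.0]
force: [-8.5, -1.1, 20.1]
grip_width: 0.76
t 5.7 pos [613.   46.1  58.5] yaw 20.08 zaxis [ 0.002 -0.001 -1.   ] F [-8.5 -1.1 20.1] w 0.76 j [-0.12  0.68  1.4  -0.    1.06 -0.47]
```

```bash
python3 -m crank '{"dp":[[0,0,0.2],[0,0,0],[0,0,0],[0,0,0],[0,0,2],[0,0,4],[0,0,5],[0,-1,3],[-0.2,-3,0],[-0.2,-3,0]],"delta_rot":[[0,0,0],[0,0,0],[0,0,0],[0,0,0],[0,0,0],[0,0,0],[0,0,0],[0,0,0],[0,0,-8],[0,0,-8]],"claw":[140,90,40,0,0,0,0,0,0,0]}' 40
python3 -m crank '{"dp":[[-0.3,-4,0],[-0.3,-4,0],[-0.3,-4,0],[-0.3,-4,0],[-0.3,-4,0],[-0.3,-2.5,0],[-0.3,-1.2,0],[0,0,0],[0,0,0],[0,0,0]],"delta_rot":[[0,0,-8],[0,0,-8],[0,0,-8],[0,0,-8],[0,0,-8],[0,0,-7],[0,0,-4],[0,0,0],[0,0,0],[0,0,0]],"claw":[0,0,0,0,0,0,0,0,0,0]}' 40
python3 - <<'E'
from fit import *
tool()
for c in('top','scene'):
    im,d=capture(c);save(im,c+'3.png');P=cloud(c,d)
    print(c,rim(P,(612,46),88))
E
```

```text
time_s: 6.7
eef_pos: [608.5, -24.1, 198.1]
ee_rot: [0.001, 0.683, 0.73, 0.0]
force: [1.1, -0.5, -0.9]
grip_width: 1.0
time_s: 7.7
eef_pos: [587.6, -259.6, 197.3]
ee_rot: [-0.0, 0.93, 0.368, 0.0]
force: [0.6, 0.4, -0.4]
grip_width: 1.002
t 7.7 pos [ 587.6 -259.6  197.3] yaw -46.79 zaxis [-0.  0. -1.] F [ 0.6  0.4 -0.4] w 1.002 j [-0.6   0.6   1.15  0.    1.39  0.22]
top (array([611.1,  45.1]), 106, np.float64(86.7), 0.04)
scene (array([611.8,  48.3]), 112, np.float64(86.7), 0.17)
```

View pics/top3.png

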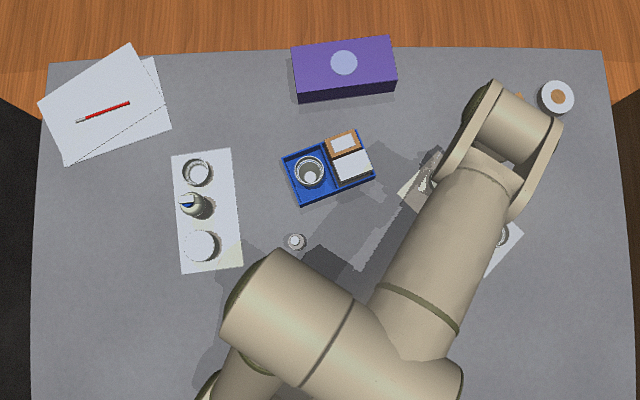

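View pics/scene3.png

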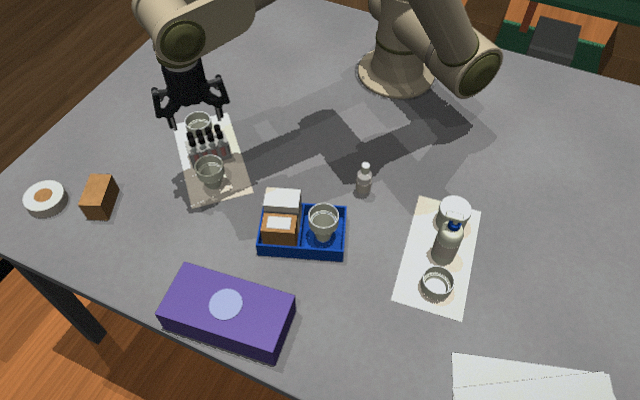

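Beaker a stands upright in the bay, at scene (323,222) and top (309,172), with its rim centre at about (611.5, 46.7). Now I pick b.

```bash
python3 -m crank '{"dp":[[-0.1,-0.1,-3],[0,0,-4],[0,0,-4],[0,0,-3],[0,0,-1.5],[0,0,-0.4],[0,0,0],[0,0,0],[0,0,0],[0,0,0]],"delta_rot":[[0,0,0],[0,0,0],[0,0,0],[0,0,0],[0,0,0],[0,0,0],[0,0,0],[0,0,0],[0,0,0],[0,0,0]],"claw":[0,0,0,0,0,0,0,100,140,140]}' 40
python3 -m crank '{"dp":[[0,0,0],[0,0,0],[0,0,0]],"delta_rot":[[0,0,0],[0,0,0],[0,0,0]],"claw":[140,140,140]}'
python3 -c "
from h import *
tool()"
```

```text
time_s: 8.8
eef_pos: [587.1, -262.0, 40.6]
ee_rot: [0.001, 0.93, 0.367, 0.001]
force: [-2.6, 1.1, 5.6]
grip_width: 0.766
time_s: 9.1
eef_pos: [587.1, -262.0, 40.6]
ee_rot: [0.001, 0.93, 0.367, 0.001]
force: [-2.2, 2.1, 5.6]
grip_width: 0.769
t 9.1 pos [ 587.1 -262.    40.6] yaw -46.93 zaxis [ 0.002 -0.002 -1.   ] F [-2.2  2.1  5.6] w 0.769 j [-0.6   0.76  1.31  0.    1.07  0.22]
```

```bash
python3 -m crank '{"dp":[[0,0,1],[0,0,3],[0,0,4.5],[0,0,4],[0.2,2,0],[0.2,3.5,0],[0.3,3.5,0],[0.3,3.5,0],[0.3,3.5,0],[0.3,3.5,0]],"delta_rot":[[0,0,0],[0,0,0],[0,0,0],[0,0,0],[0,0,6],[0,0,7],[0,0,7],[0,0,7],[0,0,7],[0,0,7]],"claw":[140,140,140,140,140,140,140,140,140,140]}' 40
python3 -m crank '{"dp":[[0.3,3.5,0],[0.3,3.5,0],[0.2,2.5,0],[0.1,1.8,0],[0,0,0],[0,0,0],[0,0,0]],"delta_rot":[[0,0,7],[0,0,7],[0,0,7],[0,0,5],[0,0,0],[0,0,0],[0,0,0]],"claw":[140,140,140,140,140,140,140]}' 40
python3 -c "
from h import *
tool()"
```

```text
time_s: 10.1
eef_pos: [602.4, -65.3, 164.7]
ee_rot: [0.001, 0.741, 0.671, 0.0]
force: [-0.0, 0.7, -1.0]
grip_width: 0.77
time_s: 10.8
eef_pos: [611.4, 45.3, 163.7]
ee_rot: [0.0, 0.574, 0.819, 0.0]
force: [0.5, -0.8, -1.6]
grip_width: 0.767
t 10.8 pos [611.4  45.3 163.7] yaw 19.93 zaxis [ 0. -0. -1.] F [ 0.5 -0.8 -1.6] w 0.767 j [-0.12  0.56  1.31 -0.    1.27 -0.46]
```

```bash
python3 -m crank '{"dp":[[0,0.13,-2.5],[0,0,-2.5],[0,0,-1.5],[0,0,-0.6],[0,0,-0.2],[0,0,0],[0,0,0]],"delta_rot":[[0,0,0],[0,0,0],[0,0,0],[0,0,0],[0,0,0],[0,0,0],[0,0,0]],"claw":[140,140,140,140,140,140,140]}' 40
python3 -c "
from h import *
tool()"
```

```text
time_s: 11.5
eef_pos: [611.8, 47.4, 91.3]
ee_rot: [0.001, 0.573, 0.819, 0.0]
force: [0.3, 0.1, -0.1]
grip_width: 0.763
t 11.5 pos [611.8  47.4  91.3] yaw 20.04 zaxis [ 0.002 -0.    -1.   ] F [ 0.3  0.1 -0.1] w 0.763 j [-0.11  0.64  1.38 -0.    1.12 -0.46]
```

```bash
python3 -m crank '{"dp":[[0,0,-0.2],[0,0,-0.2],[0,0,-0.1],[0,0,0]],"delta_rot":[[0,0,0],[0,0,0],[0,0,0],[0,0,0]],"claw":[140,140,140,140]}' 40
python3 -c "
from h import *
tool()"
```

```text
time_s: 11.9
eef_pos: [612.4, 47.8, 86.5]
ee_rot: [0.001, 0.573, 0.819, 0.001]
force: [0.6, 0.9, 5.0]
grip_width: 0.77
t 11.9 pos [612.4  47.8  86.5] yaw 20.06 zaxis [ 0.003  0.    -1.   ] F [0.6 0.9 5. ] w 0.77 j [-0.11  0.64  1.39  0.    1.11 -0.46]
```

```bash
python3 -m crank '{"dp":[[0,0,-0.1],[0,0,0.1],[0,0,0],[0,0,0],[0,0,2],[0,0,4],[0,0,4.5],[0,-1,1],[-1,-3,0],[-1.2,-3.5,0]],"delta_rot":[[0,0,0],[0,0,0],[0,0,0],[0,0,0],[0,0,0],[0,0,0],[0,0,0],[0,0,0],[0,0,-6],[0,0,-6]],"claw":[140,90,40,0,0,0,0,0,0,0]}' 40
python3 -m crank '{"dp":[[-1.3,-3.5,0],[-1.3,-3.5,0],[-1.3,-3.5,0],[-1.3,-3.5,0],[-1.3,-3.5,0],[-1.3,-3.5,0],[-1.3,-3.5,0],[-1.3,-3.5,0],[-1.3,-3.5,0],[-1.1,-3,0]],"delta_rot":[[0,0,-6],[0,0,-6],[0,0,-6],[0,0,-6],[0,0,-6],[0,0,-6],[0,0,-6],[0,0,-6],[0,0,-5],[0,0,-2]],"claw":[0,0,0,0,0,0,0,0,0,0]}' 40
python3 - <<'E'
from fit import *
for c in('top','scene'):
    im,d=capture(c);save(im,c+'4.png');P=cloud(c,d)
    print(c,rim(P,(612,46),116), rim(P,(462,-376),56))
tool()
E
```

```text
time_s: 12.9
eef_pos: [588.9, -27.7, 199.7]
ee_rot: [-0.0, 0.657, 0.754, -0.0]
force: [-0.0, -0.8, 0.2]
grip_width: 1.002
time_s: 13.9
eef_pos: [460.1, -374.1, 199.4]
ee_rot: [-0.001, 0.931, 0.365, -0.0]
force: [0.3, 0.2, -0.5]
grip_width: 1.0
top (array([612.6,  45.9]), 115, np.float64(114.7), 0.04) (array([ 461.8, -376.8]), 87, np.float64(54.8), 0.22)
scene (array([613.2,  49.1]), 125, np.float64(114.6), 0.12) (array([ 462.8, -376.7]), 96, np.float64(55.3), 0.3)
t 14.0 pos [ 459.4 -375.5  199.1] yaw -47.22 zaxis [-0.001  0.001 -1.   ] F [ 0.1 -0.1 -0.4] w 1.004 j [-0.88  0.49  1.33 -0.    1.33 -0.06]
```

View pics/scene4.png

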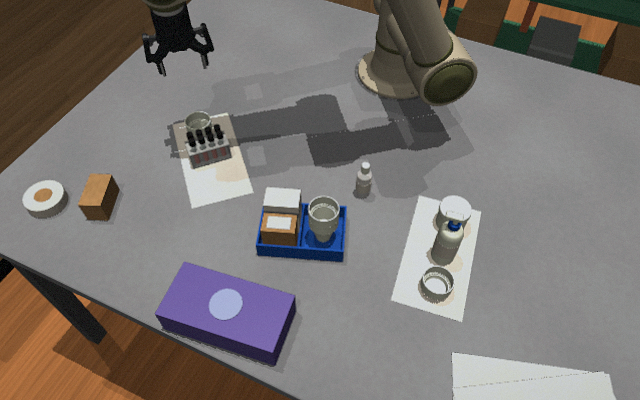

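b is home in a: the rim reads 114.7 mm with the same −1.3 mm bias as before. Next is c.

```bash
python3 -m crank '{"dp":[[0.25,-0.1,-3],[0,0,-4],[0,0,-4],[0,0,-4],[0,0,-2],[0,0,-0.5],[0,0,0],[0,0,0],[0,0,0],[0,0,0]],"delta_rot":[[0,0,0],[0,0,0],[0,0,0],[0,0,0],[0,0,0],[0,0,0],[0,0,0],[0,0,0],[0,0,0],[0,0,0]],"claw":[0,0,0,0,0,0,0,0,100,140]}' 40
python3 -m crank '{"dp":[[0,0,0],[0,0,0],[0,0,0],[0,0,0]],"delta_rot":[[0,0,0],[0,0,0],[0,0,0],[0,0,0]],"claw":[140,140,140,140]}'
python3 -c "
from h import *
tool()"
```

```text
time_s: 15.0
eef_pos: [464.3, -373.8, 27.1]
ee_rot: [0.001, 0.93, 0.367, 0.0]
force: [-0.2, 2.1, 5.6]
grip_width: 0.773
time_s: 15.4
eef_pos: [464.3, -373.8, 27.1]
ee_rot: [0.001, 0.93, 0.367, 0.0]
force: [-2.1, 2.1, 8.0]
grip_width: 0.774
t 15.4 pos [ 464.3 -373.8   27.1] yaw -46.93 zaxis [ 0.001 -0.002 -1.   ] F [-2.1  2.1  8. ] w 0.774 j [-0.87  0.69  1.49  0.    0.96 -0.06]
```

```bash
python3 -m crank '{"dp":[[0,0,1],[0,0,3],[0,0,4.5],[0,0,4.5],[0.5,1.5,1],[1.2,3.3,0],[1.2,3.5,0],[1.2,3.5,0],[1.2,3.5,0],[1.2,3.5,0]],"delta_rot":[[0,0,0],[0,0,0],[0,0,0],[0,0,0],[0,0,4],[0,0,6],[0,0,6],[0,0,6],[0,0,6],[0,0,6]],"claw":[140,140,140,140,140,140,140,140,140,140]}' 40
python3 -m crank '{"dp":[[1.2,3.5,0],[1.2,3.5,0],[1.2,3.5,0],[1.2,3.5,0],[1.2,3.5,0],[1.2,3.2,0],[1,2.4,0],[0,0,0],[0,0,0],[0,0,0]],"delta_rot":[[0,0,6],[0,0,6],[0,0,6],[0,0,6],[0,0,5],[0,0,3],[0,0,1],[0,0,0],[0,0,0],[0,0,0]],"claw":[140,140,140,140,140,140,140,140,140,140]}' 40
python3 - <<'E'
from fit import *
tool()
for c in('top','scene'):
    im,d=capture(c);save(im,c+'5.png');P=cloud(c,d)
    z=sense()['eef_pos'][2]
    try: print(c,rim(P,(612,46),z+29),rim(P,(612,46),115))
    except Exception as e: print(c,e)
E
```

```text
time_s: 16.4
eef_pos: [529.2, -183.9, 166.3]
ee_rot: [0.001, 0.781, 0.625, 0.0]
force: [0.8, -0.2, -0.6]
grip_width: 0.771
time_s: 17.4
eef_pos: [610.6, 44.7, 165.7]
ee_rot: [0.0, 0.574, 0.819, -0.0]
force: [-0.0, -0.5, -1.3]
grip_width: 0.765
t 17.4 pos [610.6  44.7 165.7] yaw 20.0 zaxis [ 0. -0. -1.] F [-0.  -0.5 -1.3] w 0.765 j [-0.12  0.56  1.31 -0.    1.28 -0.47]
top Initial guess is outside of provided bounds
scene (array([612.5,  42.2]), 101, np.float64(193.6), 0.63) (array([613.3,  48.5]), 93, np.float64(114.7), 0.12)fit.py:7: RuntimeWarning: Mean of empty slice.
  r=least_squares(f,Q[:,:2].mean(0),loss='soft_l1')
  ret = um.true_divide(
```

View pics/scene5.png

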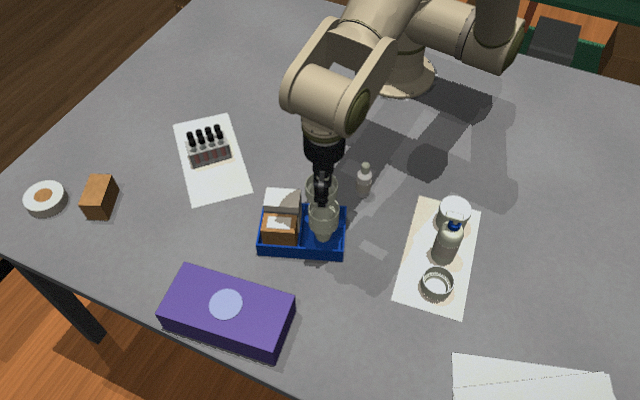

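```bash
python3 -m crank '{"dp":[[0.05,0.55,0],[0,0,-2],[0,0,-1.5],[0,0,-0.7],[0,0,-0.3],[0,0,0],[0,0,0]],"delta_rot":[[0,0,0],[0,0,0],[0,0,0],[0,0,0],[0,0,0],[0,0,0],[0,0,0]],"claw":[140,140,140,140,140,140,140]}' 40
python3 -c "
from h import *
tool()"
```

```text
time_s: 18.2
eef_pos: [611.7, 51.1, 121.1]
ee_rot: [0.001, 0.573, 0.819, 0.0]
force: [0.5, 0.2, -1.6]
grip_width: 0.768
t 18.2 pos [611.7  51.1 121.1] yaw 20.06 zaxis [ 0.001 -0.    -1.   ] F [ 0.5  0.2 -1.6] w 0.768 j [-0.11  0.6   1.35 -0.    1.18 -0.46]
```

```bash
python3 -m crank '{"dp":[[0,-0.05,-0.2],[0,0,-0.2],[0,0,-0.15],[0,0,-0.1],[0,0,0]],"delta_rot":[[0,0,0],[0,0,0],[0,0,0],[0,0,0],[0,0,0]],"claw":[140,140,140,140,140]}' 40
python3 -c "
from h import *
tool()"
```

```text
time_s: 18.7
eef_pos: [611.8, 50.5, 115.1]
ee_rot: [0.001, 0.573, 0.819, 0.0]
force: [-2.2, 0.1, 7.6]
grip_width: 0.767
t 18.7 pos [611.8  50.5 115.1] yaw 20.07 zaxis [ 0.002 -0.    -1.   ] F [-2.2  0.1  7.6] w 0.767 j [-0.11  0.61  1.36 -0.    1.17 -0.46]
```

```bash
python3 -m crank '{"dp":[[0,0,0],[0,0,0],[0,0,0],[0,0,0],[0,0,2],[0,0,3],[0,0,4],[0,0,2],[0,1.5,0],[0,2.5,0]],"delta_rot":[[0,0,0],[0,0,0],[0,0,0],[0,0,0],[0,0,0],[0,0,0],[0,0,0],[0,0,0],[0,0,6],[0,0,8]],"claw":[140,90,40,0,0,0,0,0,0,0]}' 40
python3 -m crank '{"dp":[[0.2,3,0],[0.2,3,0],[0.2,3,0],[0.2,3,0],[0.2,3,0],[0.2,3,0],[0.2,2.5,0],[0.1,2,0],[0,0,0],[0,0,0]],"delta_rot":[[0,0,8],[0,0,8],[0,0,8],[0,0,8],[0,0,8],[0,0,8],[0,0,8],[0,0,8],[0,0,0],[0,0,0]],"claw":[0,0,0,0,0,0,0,0,0,0]}' 40
python3 - <<'E'
from fit import *
tool()
for c in('top','scene'):
    im,d=capture(c);save(im,c+'6.png');P=cloud(c,d)
    for xy,H in(((612,46),144),((626,315),41)):
        try: print(c,rim(P,xy,H))
        except Exception as e: print(c,e)
E
```

```text
time_s: 19.7
eef_pos: [611.6, 90.1, 224.3]
ee_rot: [0.0, 0.468, 0.884, 0.0]
force: [0.0, -0.1, -0.1]
grip_width: 0.999
time_s: 20.7
eef_pos: [626.3, 315.5, 223.3]
ee_rot: [-0.0, -0.069, 0.998, -0.0]
force: [1.4, -0.9, 0.1]
grip_width: 1.001
t 20.7 pos [626.3 315.5 223.3] yaw 97.94 zaxis [-0.001 -0.    -1.   ] F [ 1.4 -0.9  0.1] w 1.001 j [ 0.3   0.74  0.85 -0.    1.55 -1.41]
top (array([613.6,  45.7]), 123, np.float64(143.0), 0.04)
top (array([626.3, 313.9]), 115, np.float64(40.3), 0.23)
scene (array([614.6,  48.2]), 135, np.float64(142.5), 0.14)
scene (array([626.8, 316.4]), 163, np.float64(40.6), 0.18)
```

View pics/scene6.png

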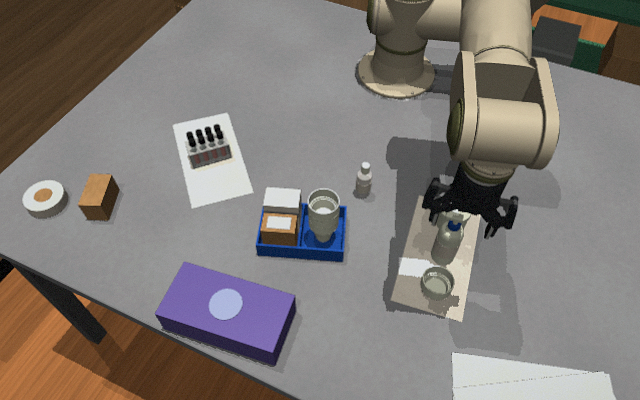

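```bash
python3 -m crank '{"dp":[[0,0,-2.5],[0,0,-3],[0,0,-3],[0,0,-3],[0,0,-2],[0,0,-1],[0,0,0],[0,0,0]],"delta_rot":[[0,0,0],[0,0,0],[0,0,0],[0,0,0],[0,0,0],[0,0,0],[0,0,0],[0,0,0]],"claw":[0,0,0,0,0,0,0,0]}' 40
python3 - <<'E'
from fit import *
tool()
im,d=capture('scene');save(im,'s7.png')
E
```

```text
time_s: 21.6
eef_pos: [627.0, 315.5, 80.2]
ee_rot: [0.001, -0.07, 0.998, 0.0]
force: [-0.3, -0.6, 0.6]
grip_width: 1.003
t 21.6 pos [627.  315.5  80.2] yaw 98.01 zaxis [ 0.002  0.001 -1.   ] F [-0.3 -0.6  0.6] w 1.003 j [ 0.3   0.84  1.05 -0.    1.25 -1.41]
```

View pics/s7.png

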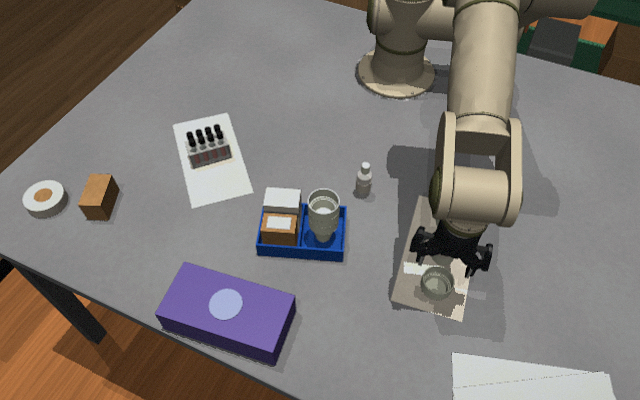

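```bash
python3 - <<'E'
from fit import *
im,d=capture('scene');P=cloud('scene',d)
for u,v in[(475,175),(475,195),(475,205),(475,212),(475,218),(440,190),(440,205),(445,215),(512,210),(435,235),(455,228)]:print(u,v,P[v,u].round())
im,d=capture('top');save(im,'t7.png');P=cloud('top',d)
m=(P[...,2]>150)&(np.hypot(P[...,0]-575,P[...,1]-305)<110)
Q=P[m];
for x in range(480,680,20):
    s=Q[abs(Q[:,0]-x)<10]
    if len(s):print(x,s[:,2].min().round(),s[:,2].max().round(),s[:,1].min().round(),s[:,1].max().round())
E
```

```text
475 175 [625. 306. 377.]
475 195 [654. 317. 366.]
475 205 [663. 322. 355.]
475 212 [668. 326. 345.]
475 218 [666. 330. 329.]
440 190 [668. 266. 368.]
440 205 [684. 274. 353.]
445 215 [685. 286. 335.]
512 210 [651. 374. 358.]
435 235 [639. 281. 207.]
455 228 [665. 307. 285.]
480 382.0 455.0 236.0 333.0
500 373.0 446.0 223.0 339.0
520 340.0 435.0 219.0 346.0
540 150.0 421.0 223.0 353.0
560 316.0 410.0 228.0 357.0
580 291.0 405.0 235.0 364.0
600 292.0 399.0 241.0 371.0
620 150.0 395.0 239.0 379.0
640 150.0 387.0 242.0 381.0
660 319.0 383.0 250.0 373.0
```

View pics/t7.png

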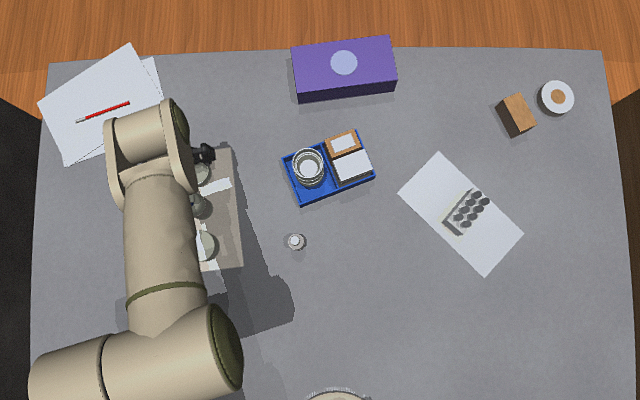

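The wrist housing stays more than 60 mm above the spray bottle at grasp depth, so I can descend.

```bash
python3 -m crank '{"dp":[[0,0,-2],[0,0,-2],[0,0,-1.7],[0,0,-0.8],[0,0,-0.3],[0,0,0],[0,0,0],[0,0,0],[0,0,0],[0,0,0]],"delta_rot":[[0,0,0],[0,0,0],[0,0,0],[0,0,0],[0,0,0],[0,0,0],[0,0,0],[0,0,0],[0,0,0],[0,0,0]],"claw":[0,0,0,0,0,0,0,100,140,140]}' 40
python3 -m crank '{"dp":[[0,0,0],[0,0,0],[0,0,0]],"delta_rot":[[0,0,0],[0,0,0],[0,0,0]],"claw":[140,140,140]}'
python3 -c "
from h import *
tool()"
```

```text
time_s: 22.75
eef_pos: [627.0, 315.8, 12.1]
ee_rot: [0.001, -0.07, 0.998, 0.0]
force: [-0.3, 0.0, 5.6]
grip_width: 0.765
time_s: 23.05
eef_pos: [627.0, 315.8, 12.1]
ee_rot: [0.001, -0.07, 0.998, 0.0]
force: [-1.3, -0.0, 5.3]
grip_width: 0.773
t 23.05 pos [627.  315.8  12.1] yaw 98.06 zaxis [ 0.002  0.001 -1.   ] F [-1.3 -0.   5.3] w 0.773 j [ 0.3   0.91  1.09 -0.    1.14 -1.41]
```

```bash
python3 -m crank '{"dp":[[0,0,1],[0,0,3],[0,0,4],[0,0,4],[0,0,3],[0,-1,2],[-0.1,-2,1],[-0.1,-2.5,0],[-0.1,-2.5,0],[-0.1,-2.5,0]],"delta_rot":[[0,0,0],[0,0,0],[0,0,0],[0,0,0],[0,0,0],[0,0,-3],[0,0,-6],[0,0,-7],[0,0,-7],[0,0,-7]],"claw":[140,140,140,140,140,140,140,140,140,140]}' 40
python3 -m crank '{"dp":[[-0.1,-2.5,0],[-0.2,-2.5,0],[-0.2,-2.5,0],[-0.2,-2.5,0],[-0.2,-2.5,0],[-0.1,-2.2,0],[0,-1.5,0],[0,0,0],[0,0,0],[0,0,0]],"delta_rot":[[0,0,-7],[0,0,-7],[0,0,-7],[0,0,-7],[0,0,-7],[0,0,-7],[0,0,-6],[0,0,0],[0,0,0],[0,0,0]],"claw":[140,140,140,140,140,140,140,140,140,140]}' 40
python3 - <<'E'
from fit import *
tool()
for c in('scene',):
    im,d=capture(c);save(im,c+'8.png');P=cloud(c,d)
    z=sense()['eef_pos'][2]
    for H in(z+29,143):
        try: print(c,rim(P,(612,46),H))
        except Exception as e: print(c,e)
E
```

```text
time_s: 24.05
eef_pos: [622.0, 209.7, 191.4]
ee_rot: [0.0, 0.193, 0.981, 0.0]
force: [-0.9, 0.3, -0.8]
grip_width: 0.771
time_s: 25.05
eef_pos: [612.3, 49.6, 191.0]
ee_rot: [-0.0, 0.572, 0.82, 0.0]
force: [-0.0, -0.1, -0.4]
grip_width: 0.772
t 25.05 pos [612.3  49.6 191. ] yaw 20.23 zaxis [ 0.  0. -1.] F [-0.  -0.1 -0.4] w 0.772 j [-0.11  0.54  1.27  0.    1.33 -0.46]
scene (array([612.2,  52. ]), 112, np.float64(220.0), 0.16)
scene (array([614.4,  48.5]), 100, np.float64(141.9), 0.17)
```

View pics/scene8.png

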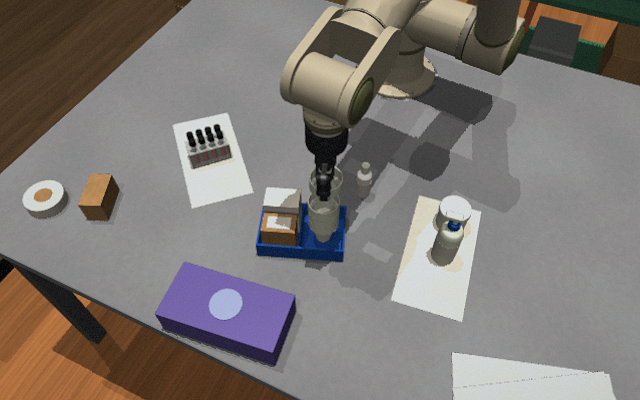

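```bash
python3 -m crank '{"dp":[[0,-0.35,0],[0,0,-2],[0,0,-1.5],[0,0,-0.6],[0,0,-0.3],[0,0,0],[0,0,0]],"delta_rot":[[0,0,0],[0,0,0],[0,0,0],[0,0,0],[0,0,0],[0,0,0],[0,0,0]],"claw":[140,140,140,140,140,140,140]}' 40
python3 -c "
from h import *
tool()"
```

```text
time_s: 25.8
eef_pos: [612.7, 45.1, 147.6]
ee_rot: [0.001, 0.573, 0.82, 0.0]
force: [0.1, -0.2, -1.0]
grip_width: 0.767
t 25.8 pos [612.7  45.1 147.6] yaw 20.08 zaxis [ 0.001 -0.    -1.   ] F [ 0.1 -0.2 -1. ] w 0.767 j [-0.12  0.58  1.32 -0.    1.24 -0.47]
```

```bash
python3 -m crank '{"dp":[[0.05,0.1,-0.2],[0,0,-0.2],[0,0,-0.15],[0,0,-0.1],[0,0,0]],"delta_rot":[[0,0,0],[0,0,0],[0,0,0],[0,0,0],[0,0,0]],"claw":[140,140,140,140,140]}' 40
python3 -c "
from h import *
tool()"
```

```text
time_s: 26.3
eef_pos: [613.4, 46.0, 142.0]
ee_rot: [0.001, 0.573, 0.819, 0.0]
force: [-1.7, -1.1, 9.5]
grip_width: 0.766
t 26.3 pos [613.4  46.  142. ] yaw 20.07 zaxis [ 0.002 -0.001 -1.   ] F [-1.7 -1.1  9.5] w 0.766 j [-0.12  0.58  1.33 -0.    1.23 -0.47]
```

Home height was reached at 142.0 mm (142.1 predicted). Now I release and retreat.

```bash
python3 -m crank '{"dp":[[0,0,0],[0,0,0],[0,0,0],[0,0,0],[0,0,2],[0,0,3],[0,0,4],[0,0,2],[-1,0.5,0],[-2.5,1,0]],"delta_rot":[[0,0,0],[0,0,0],[0,0,0],[0,0,0],[0,0,0],[0,0,0],[0,0,0],[0,0,0],[0,0,0],[0,0,0]],"claw":[140,90,40,0,0,0,0,0,0,0]}' 40
python3 -m crank '{"dp":[[-3,1.5,0],[-3,2,0],[-3,2,0],[-3,2,0],[-3,2,0],[-2,2,0],[0,2,0],[0,0,0],[0,0,0]],"delta_rot":[[0,0,0],[0,0,0],[0,0,0],[0,0,0],[0,0,0],[0,0,0],[0,0,0],[0,0,0],[0,0,0]],"claw":[0,0,0,0,0,0,0,0,0]}' 40
python3 - <<'E'
from fit import *
tool()
for c in('top','scene'):
    im,d=capture(c);save(im,c+'9.png');P=cloud(c,d)
    print(c,rim(P,(612,46),172))
E
```

```text
time_s: 27.3
eef_pos: [578.3, 60.7, 250.0]
ee_rot: [0.0, 0.574, 0.819, 0.0]
force: [0.7, 0.2, -0.9]
grip_width: 1.004
time_s: 28.2
eef_pos: [407.9, 196.0, 250.1]
ee_rot: [-0.0, 0.573, 0.82, -0.0]
force: [0.3, -0.6, -0.5]
grip_width: 1.0
t 28.2 pos [407.9 196.  250.1] yaw 20.1 zaxis [-0. -0. -1.] F [ 0.3 -0.6 -0.5] w 1.0 j [ 0.19  0.14  1.67 -0.    1.34 -0.16]
top (array([613.6,  45.9]), 136, np.float64(170.6), 0.06)
scene (array([613.4,  48.2]), 165, np.float64(171.0), 0.17)
```

View pics/scene9.png

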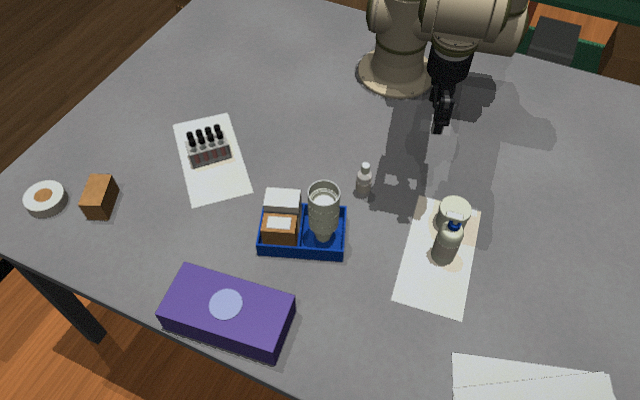

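View pics/top9.png

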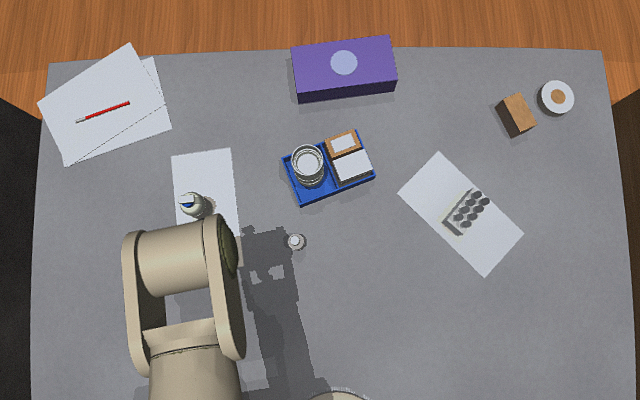

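The stack stands straight in the bay, at scene (323,212) and top (308,167). Its top rim is at 172 mm, and the bystanders have not moved.

```bash
python3 -c "
from rig import *
print(finish_job())"
```

```text
the job is handed in; nothing more can be done
None
```

The four beakers are nested in one straight, upright stack in the empty end of the blue tray: a at the bottom, then b, c and d on top. I handed the job in at about 28 s of the 72 s allowed.

- **Seating:** After each placing, the rim heights read 86.7, 114.7, 142.8 and 170.8 mm. The expected heights are 88, 116, 144 and 172 mm. The cameras read 1 to 2 mm low throughout, so every beaker is fully home.
- **Straightness:** The rim centres lie within about 2.5 mm of each other. The stack's top is at about (613.5, 47).
- **Camera disagreement:** The two cameras differ by 2–3 mm in y, close to their stated calibration error, so I used the mean.
- **Other objects:** In the final pictures the spray bottle, rack, gel bottle and tub stand where they did at the start. I judged this by eye and did not measure it. The arm hides the tub in the top view, so it was checked in the scene view only.
- **Forces:** The highest tool force I read was about 22 N, when a touched the tray floor. I read the force only at the end of each move, so brief peaks would not show.
- **Grasp correction:** I gripped c about 3 mm off centre and corrected for it before lowering it into b.

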